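Find the rocking cover on a valve block and press it home

TASK

Four identical round covers sit on the valve block and one of them is not seated. Press on the edges of the covers with the fingertips to find the one that rocks, then push that one down at its middle until it is fully home, level and firm. Finish with the fingertips still pressing on that cover, to show which one it was; do not lift any cover, and leave the fittings and the spanner where they are.

Things in the scene. Friction and masses are not known exactly. Their poses are not given: they have to be found in the camera images.
- block: Fixed dark steel valve block, 250 (x) by 370 (y) by 40 mm high, flat on the bench; origin at the centre of its underside, z up. On top four round steel collars, outside diameter 94, rims 58 mm above the bench, in a zigzag, each hold a cover. Gaskets differ in thickness, so a cover's height does not tell whether it is seated.
- cover_1: Rightmost, near row, block (-55, -120). Loose round flat grey plastic cover, diameter 80, 12 mm thick, 0.12 kg, 1 mm play in its collar. Origin at the centre of its underside, z up; starts level, its top 65 mm above the bench. Three of the four, whichever, rest firmly on gaskets at their edge and do not give when pressed.
- cover_2: Second from right, far row, block (55, -40). Loose round flat grey plastic cover, diameter 80, 12 mm thick, 0.12 kg, 1 mm play in its collar. Origin at the centre of its underside, z up; starts level, its top 65 mm above the bench. Whichever of the four is unseated is perched on a central stud 20 mm across, 3 mm above its gasket.
- cover_3: Third from right, near row, block (-55, 40). Loose round flat grey plastic cover, diameter 80, 12 mm thick, 0.12 kg, 1 mm play in its collar. Origin at the centre of its underside, z up; starts level, its top 65 mm above the bench. Whichever is unseated: about 5 N on its edge, 25 to 32 mm from its centre, tips it 0.1 rad, that side going down 2 to 3 mm; let go, it falls back level.
- cover_4: Leftmost, far row, block (55, 120). Loose round flat grey plastic cover, diameter 80, 12 mm thick, 0.12 kg, 1 mm play in its collar. Origin at the centre of its underside, z up; starts level, its top 65 mm above the bench. Whichever is unseated: over about 12 N at its middle makes the stud give way and it sinks 3 mm onto its gasket and stays there.
- elbow: Loose steel elbow fitting standing on the block at its far edge, between two covers, 42 mm high; origin at the centre of its foot. To be left alone.
- nut_a: Loose steel hex nut, 30 mm across flats, 20 mm high, lying on the block, left of the near covers; origin at the centre of its underside. To be left alone.
- nut_b: Loose steel hex nut like the other, on the block, right of the far covers. To be left alone.
- adapter: Loose steel adapter, hex foot 32 mm, 34 mm high, standing on the bench to the left of the block; origin under its foot. To be left alone.
- tee: Loose brass tee fitting 80 mm long, 32 mm high, lying on the bench to the left of the block; origin under its middle. To be left alone.
- spanner: Loose steel open-ended spanner, 175 mm long, 7 mm thick, lying on the bench to the right of the block; origin under the middle of its shaft. To be left alone.
There are look-alikes about, which are no part of the job. Leave any turquoise look-alike of the cover_2 alone. Leave any blue look-alike of the cover_3 alone.

How it is judged:
On the way, in this order (a step that is already met when the one before it is completed fails the run):
1. the unseated cover has been made to rock (tilted more than 0.05 rad) by a finger on its edge (((angle between cover_1's own z axis and vertical above 0.05 rad and contact force between the fingers and cover_1 above 0.2 N) or (angle between cover_2's own z axis and vertical above 0.05 rad and contact force between the fingers and cover_2 above 0.2 N) or (angle between cover_3's own z axis and vertical above 0.05 rad and contact force between the fingers and cover_3 above 0.2 N) or (angle between cover_4's own z axis and vertical above 0.05 rad and contact force between the fingers and cover_4 above 0.2 N))), for 0.05 s.
2. that cover has been pushed down home, level (((z of cover_1 in the frame of block below 0.0513 m and angle between cover_1's own z axis and vertical below 0.035 rad) or (z of cover_2 in the frame of block below 0.0513 m and angle between cover_2's own z axis and vertical below 0.035 rad) or (z of cover_3 in the frame of block below 0.0513 m and angle between cover_3's own z axis and vertical below 0.035 rad) or (z of cover_4 in the frame of block below 0.0513 m and angle between cover_4's own z axis and vertical below 0.035 rad))), for 0.2 s.
At the end, for the whole second after the job is handed in: The cover that rocked is home: its origin is less than 51.3 mm above the block's underside (53 at the start, 50 when home) and it is level within 0.035 rad; the fingers still press on that same cover with more than 1 N. Nothing has been lifted or disturbed (((z of cover_1 in the frame of block below 0.0513 m and angle between cover_1's own z axis and vertical below 0.035 rad and contact force between the fingers and cover_1 above 1 N) or (z of cover_2 in the frame of block below 0.0513 m and angle between cover_2's own z axis and vertical below 0.035 rad and contact force between the fingers and cover_2 above 1 N) or (z of cover_3 in the frame of block below 0.0513 m and angle between cover_3's own z axis and vertical below 0.035 rad and contact force between the fingers and cover_3 above 1 N) or (z of cover_4 in the frame of block below 0.0513 m and angle between cover_4's own z axis and vertical below 0.035 rad and contact force between the fingers and cover_4 above 1 N))); the arm keeps its last pose, push and grip.
It fails at once if a cover is lifted (its middle rises more than 6 mm) or prised up on edge (z of any of cover_1, cover_2, cover_3, cover_4 in the frame of block above 0.059 m or angle between any of cover_1, cover_2, cover_3, cover_4's own z axis and vertical above 0.3 rad).
It fails at once if a fitting or the spanner is moved by more than 25 mm (distance of any of elbow, nut_a, nut_b, adapter, tee, spanner from where it was at the start of the episode above 0.025 m).
It also fails if it takes over 51 s, if anything falls off the work surface, if the arm or the gripper's body presses on something with over 40 N, if the wrist force passes 120 N, or if a joint passes its speed limit or range.

ROBOT

A 6-joint arm with a two-finger parallel gripper is mounted at the origin on the work surface. World frame = base frame: x ahead of the robot, y to its left, z up, the work surface at z = 0. Lengths are in m, angles in rad, forces in N, time in s.
With the tool pointing down it reaches from about 0.4 to 0.825 m from the base axis. Payload 7 kg.
Tool frame: the origin (TCP) lies between the finger pads; the fingertips stand 11 mm ahead of it and the grasp point (between the pads) lies 8 mm behind it; x points along the fingers, z is the direction in which the jaws open and shut, and the axes are right-handed (so a half turn about x gives the same grasp; the last joint's range is limited). The gripper opens to 88 mm and grips with 3 to 60 N. Pads are 19 mm wide; open, the fingers measure 130 mm over their backs; the gripper's body (78 mm by 193 mm) begins 47 mm behind the grasp point.
Start: joints at [-1.015, 0.359, 0.012, 0, -1.224, -0.288], TCP at [0.179, -0.651, 0.238] pointing down, gripper open.
Joint ranges: [-3.07, 3.07], [-1.43, 2.12], [-1.02, 1.25], [-3.03, 1.67], [-3.05, -0], [-3.03, 3.03]. Speed limits (rad/s): [2.39, 2.39, 3.01, 3.14, 3.14, 3.14].

INTERFACE

Orientations are given as [roll, pitch, yaw] about the fixed x, y, z axes, in that order (R = Rz(yaw) Ry(pitch) Rx(roll)).
In Python, from station import arm gives the robot as it stands.
- The arm moves only by the tool jog_arm, never from a script. Its argument "motion" is a list of rows, each an object of numbers: "dx", "dy", "dz": the shift along the tool's x, y, z in m; "twist": the turn about the tool's x in degrees. In form: [{"dx": .., "dy": .., "dz": .., "twist": ..}, ...]. A call has 1 to 20 rows; each row is the pose to reach, as a shift and turn from the pose commanded when the call began, along the tool's axes at that moment; what a row does not reach only later rows make up. A row lasts 1/12 s, in which the tool goes at most 41.7 mm and 7.16 degrees, less where a joint would pass 70% of its speed; a pose out of reach is approached as far as the arm can. A call with a gripper value outside its range is refused whole. "gripper" is the finger opening in m, from 0 to 0.0876, set as the call begins (left out, the last holds). The fingers move at their own pace and stop on an object; "newtons" is the grip in N (left out, the last holds). Time passes only in rows, so rows that repeat a pose let the fingers close. It gives the time, the measured TCP pose, the force and the opening at its end, in the units of the state.
- arm.get_state(): the state, without advancing time (a new reading comes with each control period).
- arm.grab_frame(name): name is "scene" or "side" or "wrist"; returns the picture (420x560x3 uint8, red, green, blue); there is no depth.
- arm.camera_model(name): a dict with "camera_matrix" (3x3 intrinsics, pixels), "eye" and "attitude" of the camera in the world. Camera axes: x right, y down, z forward; pixel columns grow to the right and rows downward; lengths in m; the calibration is good to about 2 mm. The wrist camera is an equidistant fisheye: a pixel r from the principal point sees the ray r / f radians off the axis. A picture is of the moment at which its call begins: read the wrist's pose just before it. camera_model takes no time and is no camera call; for the wrist camera it gives the pose at the moment of the call.
- arm.job_done(): hands the job in, once; it reports no verdict.
The state is a dict: "t": time; "q": joint angles; "qd": joint speeds; "joint_efforts": joint torques, N m; "eef_pos": TCP position; "ee_rot": TCP orientation; "force": force on the tool from outside, world axes, zero at the start; "moment": the same for the moment, N m; "width": finger opening in m.
Only numpy, scipy, OpenCV 4.12 (cv2) and the standard library are available. Lean on these libraries where they do the work, as an engineer would, in place of code of your own. Each camera call takes 0.05 s, during which the arm holds its last target.

## Working session

There is one attempt and no reset: what is moved stays moved. The work goes in short steps, Python scripts to look and compute and a tool call to move; the robot and the scene stay as the last step left them, time stands still between calls to the robot, and variables do not carry over. Pictures are saved under pics/ and viewed, and the job is handed in when it is done.

Besides the shell and the picture viewer there is one more tool, called after ">>>" by a JSON object that holds its "op" and its "data", one argument or row to a line. jog_arm: Moves the arm, as the interface text tells. Its arguments: {"type":"object","properties":{"motion":{"type":"array"},"gripper":{"type":"number"},"newtons":{"type":"number"}},"required":["motion"]}

```bash
mkdir -p pics; ls; python3 - <<'E'
from station import arm
import cv2
s=arm.get_state(); print(s)
for n in ("scene","side","wrist"):
    m=arm.camera_model(n); print(n,m)
    cv2.imwrite(f"pics/{n}0.png",arm.grab_frame(n)[:,:,::-1])
E
```

```text
pics
{'t': 0.0, 'q': array([-1.01490783e+00,  3.59415446e-01,  1.10558146e-02, -2.94759841e-04,
       -1.22409487e+00, -2.88103827e-01]), 'qd': array([ 0.00028356, -0.00175729,  0.00213992, -0.00076622, -0.00065867,
        0.00093255]), 'joint_efforts': array([-2.29553414e-03, -5.82726073e+01,  2.93044996e+01,  6.99730843e+00,
        6.79521851e-03, -1.35986215e-04]), 'eef_pos': array([ 0.17844075, -0.65050723,  0.23661286]), 'ee_rot': array([0.12255042, 1.56911515, 1.96103102]), 'force': array([ 0.70184932, -0.46098297,  0.82595395]), 'moment': array([-0.05449876,  0.01828783,  0.01480536]), 'width': 0.08774283582744799}
scene {'camera_matrix': array([[519.0348989 ,   0.        , 282.99696998],
       [  0.        , 519.0348989 , 208.62870241],
       [  0.        ,   0.        ,   1.        ]]), 'eye': array([1.14835397, 0.21459787, 0.83663756]), 'attitude': array([-2.44257945,  0.0060925 ,  1.84336692])}
side {'camera_matrix': array([[389.33534534,   0.        , 274.6316617 ],
       [  0.        , 389.33534534, 216.36596203],
       [  0.        ,   0.        ,   1.        ]]), 'eye': array([0.44617299, 0.70089426, 0.55641165]), 'attitude': array([-2.23530933, -0.00607129, -2.99299501])}
wrist {'camera_matrix': array([[325.1922621 ,   0.        , 281.60162722],
       [  0.        , 325.1922621 , 212.07509047],
       [  0.        ,   0.        ,   1.        ]]), 'eye': array([ 0.11465806, -0.66814745,  0.38333712]), 'attitude': array([ 2.88894626e+00, -1.57498151e-03,  1.83684753e+00])}
```

View pics/scene0.png

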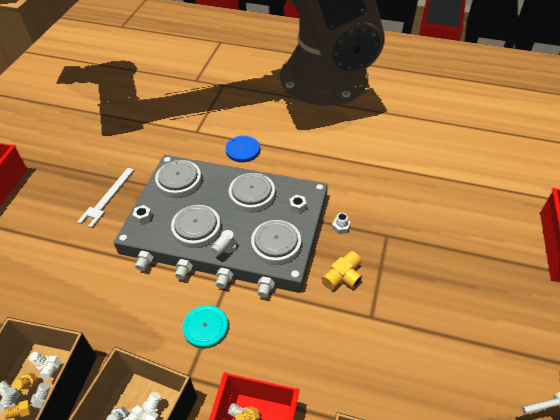

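View pics/side0.png

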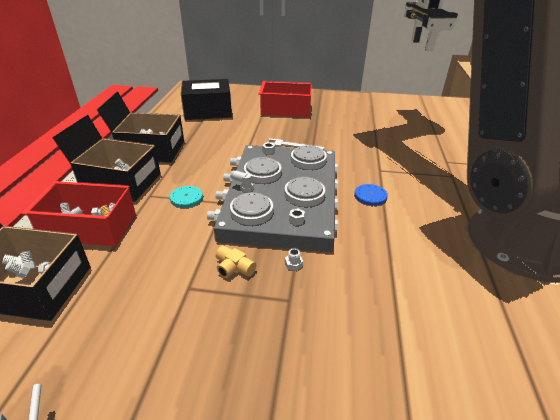

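View pics/wrist0.png

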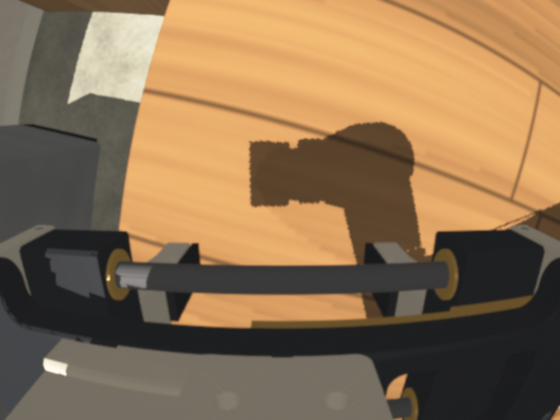

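The scene picture shows, from robot right to left, grey covers at about (178,177) c1, (196,224) c2, (252,190) c3 and (276,240) c4. The blue disc (243,148) and turquoise disc (205,326) lie on the bench, off the block, so they are the look-alikes. Next I measure the covers.

```bash
cat > h.py <<'E'
import numpy as np, cv2
from scipy.spatial.transform import Rotation as R
def ray(m,p,z):
    K=np.array(m["camera_matrix"]);Rm=R.from_euler("xyz",m["attitude"]).as_matrix()
    d=Rm@np.linalg.inv(K)@np.array([p[0],p[1],1.]);e=np.array(m["eye"])
    return e+d*(z-e[2])/d[2]
def proj(m,X):
    K=np.array(m["camera_matrix"]);Rm=R.from_euler("xyz",m["attitude"]).as_matrix()
    c=(np.atleast_2d(X)-m["eye"])@Rm; u=c@K.T
    return u[:,:2]/u[:,2:]
E
python3 - <<'E'
from station import arm
from h import *
B=np.array([[-55,-120],[55,-40],[-55,40],[55,120]])/1000
px={"scene":[(178,177),(196,224),(252,190),(276,240)],"side":[(309,155),(263,168),(305,189),(252,206)]}
for n in px:
    m=arm.camera_model(n)
    W=np.array([ray(m,p,.065)[:2] for p in px[n]])
    # rigid fit
    a=B-B.mean(0);b=W-W.mean(0)
    th=np.arctan2((a[:,0]*b[:,1]-a[:,1]*b[:,0]).sum(),(a*b).sum())
    Rm=np.array([[np.cos(th),-np.sin(th)],[np.sin(th),np.cos(th)]])
    t=W.mean(0)-Rm@B.mean(0)
    print(n,W.round(4).tolist(),th,t,(W-(B@Rm.T+t)).round(4).tolist())
    im=cv2.imread(f"pics/{n}0.png")
    x0,y0,x1,y1=(100,130,380,300) if n=="scene" else (180,130,380,280)
    s=2.8 if n=="scene" else 4
    im=cv2.resize(im[y0:y1,x0:x1],None,fx=s,fy=s,interpolation=cv2.INTER_CUBIC)
    for c in B:
        for r,h,col in((.04,.065,(0,0,255)),(.047,.058,(0,255,0))):
            g=np.linspace(0,6.283,60)
            P=(np.c_[np.cos(g),np.sin(g)]*r+Rm@c+t)
            q=(proj(m,np.c_[P,np.full(60,h)])-[x0,y0])*s
            cv2.polylines(im,[q.astype(int)],True,col,1)
    cv2.imwrite(f"pics/{n}1.png",im)
E
```

```text
scene [[0.5002, -0.195], [0.6052, -0.1135], [0.4944, -0.0376], [0.6013, 0.0434]] 0.02864311366017344 [ 0.55027737 -0.07568266] [[0.0015, 0.0022], [-0.0012, 0.0006], [0.0002, -0.0003], [-0.0005, -0.0025]]
side [[0.4868, -0.1861], [0.5923, -0.1042], [0.4834, -0.0294], [0.5887, 0.0523]] 0.026079702731278496 [ 0.53778956 -0.06684062] [[0.0009, 0.0021], [-0.0015, 0.0012], [0.0016, -0.0011], [-0.0009, -0.0022]]
```

View pics/scene1.png

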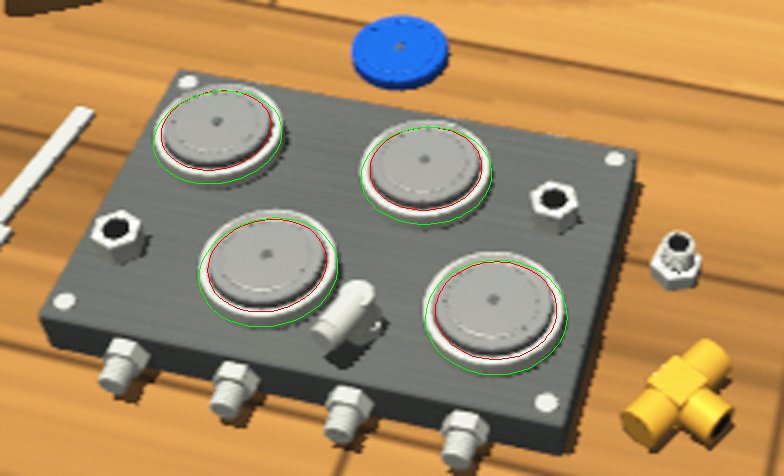

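View pics/side1.png

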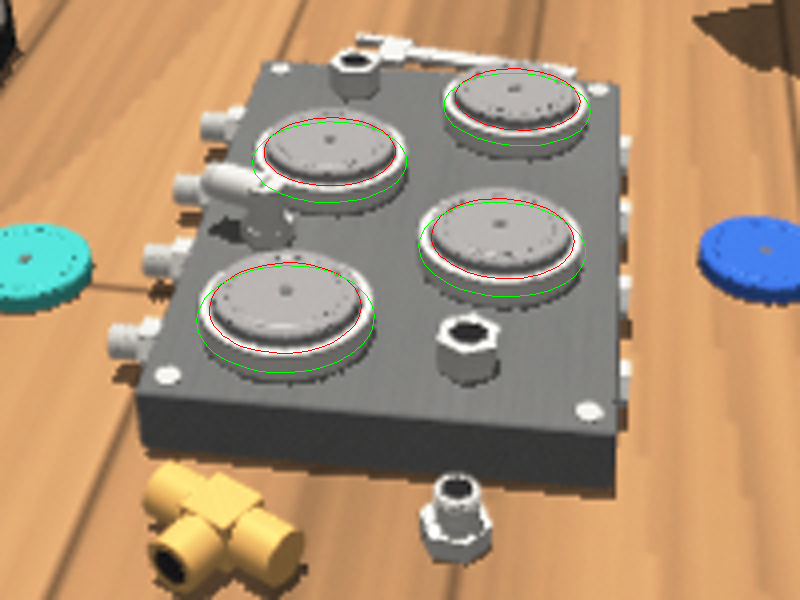

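```bash
python3 - <<'E'
from station import arm
from h import *
B=np.array([[-55,-120],[55,-40],[-55,40],[55,120]])/1000
S=(np.array([(217,121),(266,254),(425,159),(493,299)])+.5)/2.8+[100,130]-.5
D=(np.array([(515,88),(330,139),(500,223),(286,290)])+.5)/4+[180,130]-.5
for n,px in(("scene",S),("side",D)):
    m=arm.camera_model(n)
    W=np.array([ray(m,p,.065)[:2] for p in px])
    a=B-B.mean(0);b=W-W.mean(0)
    th=np.arctan2((a[:,0]*b[:,1]-a[:,1]*b[:,0]).sum(),(a*b).sum())
    Rm=np.array([[np.cos(th),-np.sin(th)],[np.sin(th),np.cos(th)]])
    t=W.mean(0)-Rm@B.mean(0)
    print(n,W.round(4).tolist(),th,t,(W-(B@Rm.T+t)).round(4).tolist())
    print((B@Rm.T+t).round(4).tolist())
    im=cv2.imread(f"pics/{n}0.png")
    x0,y0,x1,y1=(100,130,380,300) if n=="scene" else (180,130,380,280)
    s=2.8 if n=="scene" else 4
    im=cv2.resize(im[y0:y1,x0:x1],None,fx=s,fy=s,interpolation=cv2.INTER_CUBIC)
    for c in B:
        for r,h,col in((.04,.065,(0,0,255)),(.047,.058,(0,255,0))):
            g=np.linspace(0,6.283,60)
            P=(np.c_[np.cos(g),np.sin(g)]*r+Rm@c+t)
            q=(proj(m,np.c_[P,np.full(60,h)])-[x0,y0])*s
            cv2.polylines(im,[q.astype(int)],True,col,1)
    cv2.imwrite(f"pics/{n}2.png",im)
E
```

```text
scene [[0.4898, -0.2013], [0.5977, -0.1192], [0.4855, -0.0416], [0.5936, 0.0407]] 0.024365513419818116 [ 0.54164783 -0.08034795] [[0.0002, 0.0004], [0.0001, -0.0002], [-0.0002, 0.0001], [-0.0001, -0.0003]]
[[0.4896, -0.2017], [0.5976, -0.119], [0.4857, -0.0417], [0.5937, 0.041]]
side [[0.4898, -0.2037], [0.5974, -0.1208], [0.4855, -0.0439], [0.5933, 0.0389]] 0.026709105169610718 [ 0.54148576 -0.08238591] [[0.0001, 0.0001], [-0.0002, 0.0001], [0.0001, -0.0001], [-0.0, -0.0001]]
[[0.4897, -0.2038], [0.5975, -0.1209], [0.4854, -0.0439], [0.5933, 0.039]]
```

View pics/scene2.png

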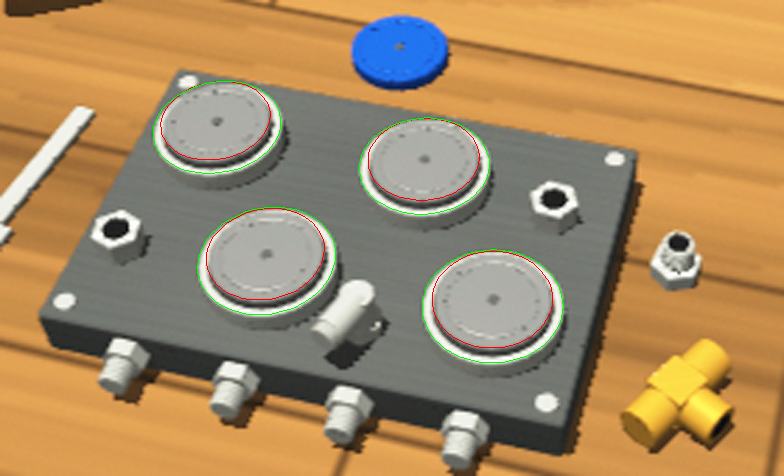

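The overlay matches the cover rims and collars. The two cameras agree within 2 mm, and the spacing residuals are below 0.5 mm. Next I work out the move to the edge of cover 1 with the fingers closed.

```bash
cat >> h.py <<'E'
C={1:(.4897,-.2027),2:(.5975,-.1200),3:(.4856,-.0428),4:(.5935,.0400)}
def rel(s,T):
    Rm=R.from_euler("xyz",s["ee_rot"]).as_matrix()
    return (Rm.T@(np.array(T)-s["eef_pos"])).round(4), Rm.round(3)
def offs(s,k,r,z):
    "target TCP: r along tool y from cover k centre"
    Rm=R.from_euler("xyz",s["ee_rot"]).as_matrix(); y=Rm[:,1].copy(); y[2]=0; y/=np.linalg.norm(y)
    return np.array([*C[k],z])+r*y
E
python3 - <<'E'
from station import arm
from h import *
s=arm.get_state()
for r in(.032,-.032):
    T=offs(s,1,r,.086); print(T,rel(s,T))
E
```

```text
[ 0.4588398 -0.2111645  0.086    ] (array([ 0.1512, -0.3866,  0.3494]), array([[-0.   , -0.964, -0.265],
       [ 0.001, -0.265,  0.964],
       [-1.   ,  0.   ,  0.001]]))
[ 0.5205602 -0.1942355  0.086    ] (array([ 0.1512, -0.4506,  0.3494]), array([[-0.   , -0.964, -0.265],
       [ 0.001, -0.265,  0.964],
       [-1.   ,  0.   ,  0.001]]))
```

>>> {"op": "jog_arm", "data": {
  "motion": [
    {"dx": 0.03,"dy": -0.03,"dz": 0.027},
    {"dx": 0.05,"dy": -0.06,"dz": 0.054},
    {"dx": 0.07,"dy": -0.09,"dz": 0.081},
    {"dx": 0.09,"dy": -0.12,"dz": 0.108},
    {"dx": 0.1,"dy": -0.15,"dz": 0.135},
    {"dx": 0.11,"dy": -0.18,"dz": 0.162},
    {"dx": 0.12,"dy": -0.21,"dz": 0.189},
    {"dx": 0.12,"dy": -0.24,"dz": 0.216},
    {"dx": 0.12,"dy": -0.27,"dz": 0.243},
    {"dx": 0.12,"dy": -0.3,"dz": 0.27},
    {"dx": 0.12,"dy": -0.33,"dz": 0.3},
    {"dx": 0.12,"dy": -0.36,"dz": 0.325},
    {"dx": 0.125,"dy": -0.38,"dz": 0.345},
    {"dx": 0.135,"dy": -0.3866,"dz": 0.3494},
    {"dx": 0.14,"dy": -0.3866,"dz": 0.3494},
    {"dx": 0.14,"dy": -0.3866,"dz": 0.3494},
    {"dx": 0.14,"dy": -0.3866,"dz": 0.3494},
    {"dx": 0.14,"dy": -0.3866,"dz": 0.3494}
  ],
  "gripper": 0,
  "newtons": 20
}}

```text
invalid input
```

```bash
python3 - <<'E'
from station import arm
from h import *
s=arm.get_state(); print(s["t"],s["eef_pos"],s["force"],s["width"],s["q"])
T=offs(s,1,.032,.076);print(rel(s,T))
a=arm.grab_frame("scene")[:,:,::-1][80:300,80:380]; b=arm.grab_frame("side")[:,:,::-1][80:300,150:450]
o=np.hstack([a,b]);cv2.imwrite("pics/a1.png",cv2.resize(o,None,fx=1.33,fy=1.33,interpolation=3))
cv2.imwrite("pics/a1s.png",cv2.resize(a,None,fx=2.6,fy=2.6,interpolation=3))
E
```

```text
0.15 [ 0.17848438 -0.65059378  0.23683855] [ 1.43193446  0.46577522 -0.73690813] 0.08766316235819833 [-1.01489441e+00  3.59217982e-01  1.12601697e-02 -2.44679053e-04
 -1.22411982e+00 -2.88117100e-01]
(array([ 0.1612, -0.3866,  0.3494]), array([[-0.   , -0.964, -0.265],
       [ 0.001, -0.265,  0.964],
       [-1.   ,  0.   ,  0.001]]))
```

View pics/a1s.png

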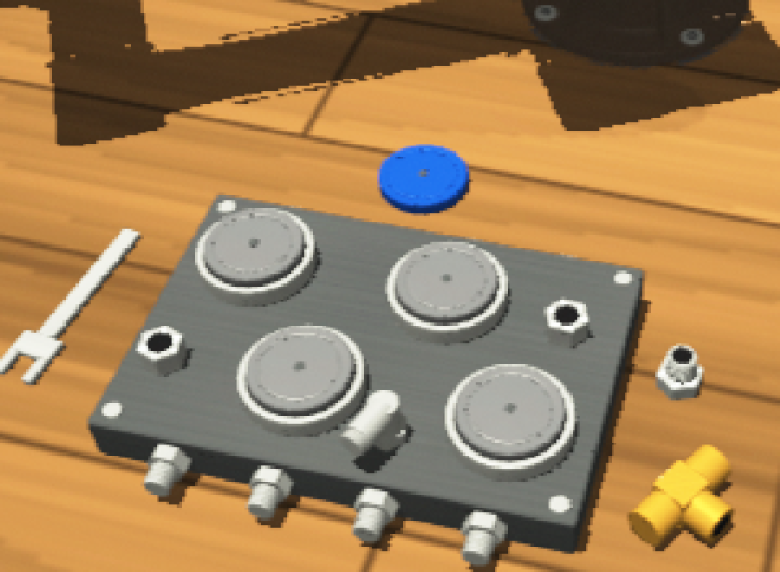

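View pics/a1.png

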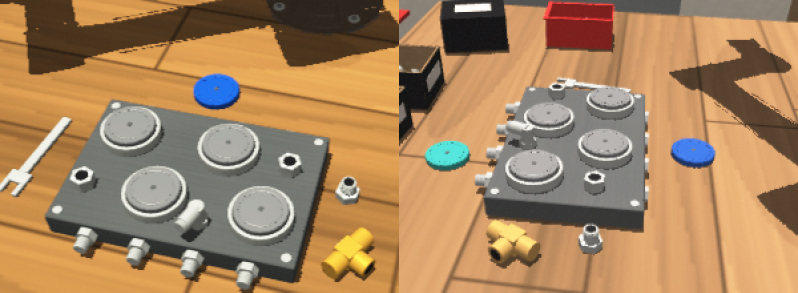

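The call was refused and nothing moved, so both pictures show the untouched scene. Perhaps every key is needed in each row, so I add "twist".

>>> {"op": "jog_arm", "data": {
  "motion": [
    {"dx": 0.03,"dy": -0.03,"dz": 0.027,"twist": 0},
    {"dx": 0.05,"dy": -0.06,"dz": 0.054,"twist": 0},
    {"dx": 0.07,"dy": -0.09,"dz": 0.081,"twist": 0},
    {"dx": 0.09,"dy": -0.12,"dz": 0.108,"twist": 0},
    {"dx": 0.1,"dy": -0.15,"dz": 0.135,"twist": 0},
    {"dx": 0.11,"dy": -0.18,"dz": 0.162,"twist": 0},
    {"dx": 0.12,"dy": -0.21,"dz": 0.189,"twist": 0},
    {"dx": 0.12,"dy": -0.24,"dz": 0.216,"twist": 0},
    {"dx": 0.12,"dy": -0.27,"dz": 0.243,"twist": 0},
    {"dx": 0.12,"dy": -0.3,"dz": 0.27,"twist": 0},
    {"dx": 0.12,"dy": -0.33,"dz": 0.3,"twist": 0},
    {"dx": 0.12,"dy": -0.36,"dz": 0.325,"twist": 0},
    {"dx": 0.125,"dy": -0.38,"dz": 0.345,"twist": 0},
    {"dx": 0.135,"dy": -0.387,"dz": 0.349,"twist": 0},
    {"dx": 0.14,"dy": -0.387,"dz": 0.349,"twist": 0},
    {"dx": 0.14,"dy": -0.387,"dz": 0.349,"twist": 0},
    {"dx": 0.14,"dy": -0.387,"dz": 0.349,"twist": 0},
    {"dx": 0.14,"dy": -0.387,"dz": 0.349,"twist": 0}
  ],
  "gripper": 0,
  "newtons": 20
}}

```text
t: 1.75
eef_pos: [0.4589, -0.2129, 0.0977]
ee_rot: [1.81, 1.571, -2.636]
force: [-0.1, 0.5, -0.3]
width: 0.0008
```

```bash
python3 - <<'E'
from station import arm
from h import *
s=arm.get_state(); print(s["t"],s["eef_pos"],s["force"],s["width"],s["q"])
T=offs(s,1,.032,.076);print(rel(s,T))
a=arm.grab_frame("scene")[:,:,::-1][80:300,80:380]
cv2.imwrite("pics/a2s.png",cv2.resize(a,None,fx=2.6,fy=2.6,interpolation=3))
E
```

```text
1.75 [ 0.45889741 -0.21286034  0.09773903] [-0.08218641  0.51038889 -0.28555326] 0.0007958645936232189 [-4.53274913e-02  2.23484541e-01 -5.40391364e-01  1.81676666e-04
 -8.07133972e-01 -1.25906797e+00]
(array([ 0.0217, -0.0004,  0.0017]), array([[-0.   , -0.965, -0.263],
       [-0.   , -0.263,  0.965],
       [-1.   ,  0.   , -0.   ]]))
```

View pics/a2s.png

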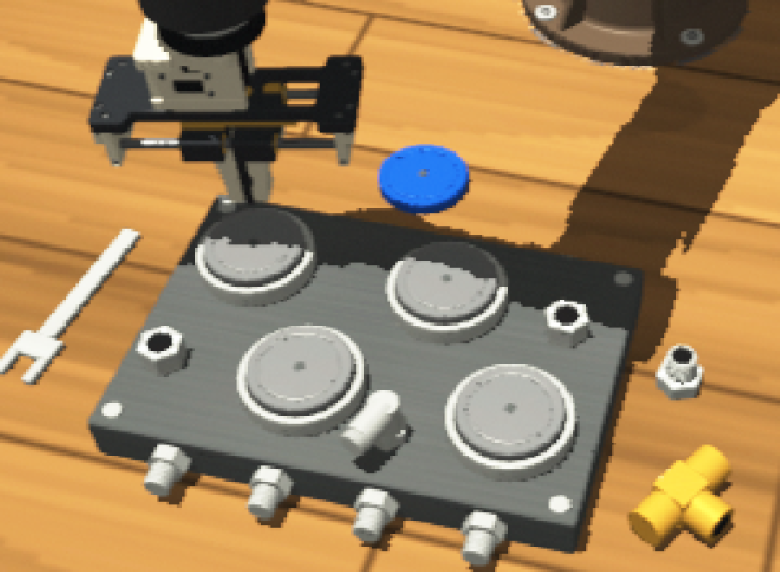

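The closed fingertips at crop (245,190) are above the near edge of cover 1. Now I descend.

>>> {"op": "jog_arm", "data": {
  "motion": [
    {"dx": 0.01,"dy": 0,"dz": 0.002,"twist": 0},
    {"dx": 0.018,"dy": 0,"dz": 0.002,"twist": 0},
    {"dx": 0.02,"dy": 0,"dz": 0.002,"twist": 0},
    {"dx": 0.021,"dy": 0,"dz": 0.002,"twist": 0},
    {"dx": 0.022,"dy": 0,"dz": 0.002,"twist": 0},
    {"dx": 0.0225,"dy": 0,"dz": 0.002,"twist": 0},
    {"dx": 0.023,"dy": 0,"dz": 0.002,"twist": 0},
    {"dx": 0.023,"dy": 0,"dz": 0.002,"twist": 0},
    {"dx": 0.023,"dy": 0,"dz": 0.002,"twist": 0}
  ]
}}

```text
t: 2.55
eef_pos: [0.4582, -0.2106, 0.0758]
ee_rot: [1.894, 1.57, -2.551]
force: [-5.6, 0.5, 14.0]
width: 0.0006
```

Cover 1: 14 N at its edge, and the tip stopped at 64.8 mm with no give, so it is firm. Next is cover 2.

```bash
python3 - <<'E'
from station import arm
from h import *
s=arm.get_state()
for k in(2,3,4): print(k,rel(s,offs(s,k,.032,.076))[0])
E
```

```text
2 [-0.0003 -0.1263  0.0505]
3 [-0.0003 -0.0388  0.1545]
4 [-0.0004 -0.1648  0.2058]
```

>>> {"op": "jog_arm", "data": {
  "motion": [
    {"dx": -0.02,"dy": 0,"dz": 0,"twist": 0},
    {"dx": -0.03,"dy": -0.02,"dz": 0.01,"twist": 0},
    {"dx": -0.03,"dy": -0.05,"dz": 0.02,"twist": 0},
    {"dx": -0.03,"dy": -0.08,"dz": 0.032,"twist": 0},
    {"dx": -0.03,"dy": -0.11,"dz": 0.044,"twist": 0},
    {"dx": -0.025,"dy": -0.126,"dz": 0.05,"twist": 0},
    {"dx": -0.02,"dy": -0.126,"dz": 0.05,"twist": 0},
    {"dx": -0.01,"dy": -0.126,"dz": 0.05,"twist": 0},
    {"dx": -0.005,"dy": -0.126,"dz": 0.05,"twist": 0},
    {"dx": -0.003,"dy": -0.126,"dz": 0.05,"twist": 0},
    {"dx": -0.003,"dy": -0.126,"dz": 0.05,"twist": 0},
    {"dx": -0.003,"dy": -0.126,"dz": 0.05,"twist": 0}
  ]
}}

```text
t: 3.55
eef_pos: [0.5668, -0.1291, 0.0777]
ee_rot: [2.36, 1.571, -2.086]
force: [0.3, -0.1, -0.5]
width: 0.0007
```

>>> {"op": "jog_arm", "data": {
  "motion": [
    {"dx": 0.001,"dy": 0,"dz": 0,"twist": 0},
    {"dx": 0.002,"dy": 0,"dz": 0,"twist": 0},
    {"dx": 0.0025,"dy": 0,"dz": 0,"twist": 0},
    {"dx": 0.003,"dy": 0,"dz": 0,"twist": 0},
    {"dx": 0.003,"dy": 0,"dz": 0,"twist": 0},
    {"dx": 0.003,"dy": 0,"dz": 0,"twist": 0}
  ]
}}

```text
t: 4.05
eef_pos: [0.5674, -0.1288, 0.0759]
ee_rot: [-2.251, 1.57, -0.413]
force: [-3.5, 0.0, 8.9]
width: 0.0005
```

Cover 2: 8.9 N at 64.9 mm with no give, so it is firm. Next is cover 4, which keeps clear of the elbow if the tips travel above 90 mm.

```bash
python3 - <<'E'
from station import arm
from h import *
s=arm.get_state()
for k in(3,4): print(k,rel(s,offs(s,k,.032,.076))[0])
E
```

```text
3 [-0.0002  0.0881  0.1046]
4 [-0.0002 -0.0379  0.1558]
```

>>> {"op": "jog_arm", "data": {
  "motion": [
    {"dx": -0.02,"dy": 0,"dz": 0,"twist": 0},
    {"dx": -0.035,"dy": 0.02,"dz": 0.02,"twist": 0},
    {"dx": -0.035,"dy": 0.04,"dz": 0.045,"twist": 0},
    {"dx": -0.035,"dy": 0.06,"dz": 0.07,"twist": 0},
    {"dx": -0.03,"dy": 0.08,"dz": 0.095,"twist": 0},
    {"dx": -0.02,"dy": 0.088,"dz": 0.104,"twist": 0},
    {"dx": -0.01,"dy": 0.088,"dz": 0.105,"twist": 0},
    {"dx": -0.004,"dy": 0.088,"dz": 0.105,"twist": 0},
    {"dx": -0.003,"dy": 0.088,"dz": 0.105,"twist": 0},
    {"dx": -0.003,"dy": 0.088,"dz": 0.105,"twist": 0},
    {"dx": -0.003,"dy": 0.088,"dz": 0.105,"twist": 0}
  ]
}}

```text
t: 4.97
eef_pos: [0.4551, -0.0507, 0.0777]
ee_rot: [-2.42, 1.571, -0.582]
force: [1.1, 0.3, 0.4]
width: 0.0005
```

>>> {"op": "jog_arm", "data": {
  "motion": [
    {"dx": 0.001,"dy": 0,"dz": 0,"twist": 0},
    {"dx": 0.002,"dy": 0,"dz": 0,"twist": 0},
    {"dx": 0.0025,"dy": 0,"dz": 0,"twist": 0},
    {"dx": 0.003,"dy": 0,"dz": 0,"twist": 0},
    {"dx": 0.003,"dy": 0,"dz": 0,"twist": 0},
    {"dx": 0.003,"dy": 0,"dz": 0,"twist": 0}
  ]
}}

```text
t: 5.47
eef_pos: [0.4543, -0.0506, 0.0745]
ee_rot: [1.635, 1.57, -2.81]
force: [-1.1, 0.8, 2.2]
width: 0.0003
```

```bash
python3 - <<'E'
from station import arm
from h import *
s=arm.get_state(); print(s["t"],s["eef_pos"],s["force"])
for k in(3,4): print(k,rel(s,offs(s,k,.032,.076))[0])
E
```

```text
5.4667 [ 0.45432774 -0.05062298  0.07453789] [-1.07080522  0.81221688  2.2023672 ]
3 [-0.0015 -0.0002 -0.0007]
4 [-0.0015 -0.1262  0.0506]
```

I used the cover 3 numbers, so this is cover 3, not cover 4. Here the tip sank to 63.5 mm at only 2.2 N, so it gives. I press a little further to reach the tilt.

>>> {"op": "jog_arm", "data": {
  "motion": [
    {"dx": 0.0005,"dy": 0,"dz": 0,"twist": 0},
    {"dx": 0.001,"dy": 0,"dz": 0,"twist": 0},
    {"dx": 0.0015,"dy": 0,"dz": 0,"twist": 0},
    {"dx": 0.0015,"dy": 0,"dz": 0,"twist": 0},
    {"dx": 0.0015,"dy": 0,"dz": 0,"twist": 0}
  ]
}}

```text
t: 5.88
eef_pos: [0.4544, -0.0508, 0.0738]
ee_rot: [2.574, 1.57, -1.87]
force: [-5.6, -1.3, 12.9]
width: 0.0002
```

```bash
python3 - <<'E'
from station import arm
from h import *
a=arm.grab_frame("side")[:,:,::-1][130:260,200:390]
cv2.imwrite("pics/t3.png",cv2.resize(a,None,fx=4,fy=4,interpolation=3))
E
```

```text
(no output)
```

View pics/t3.png

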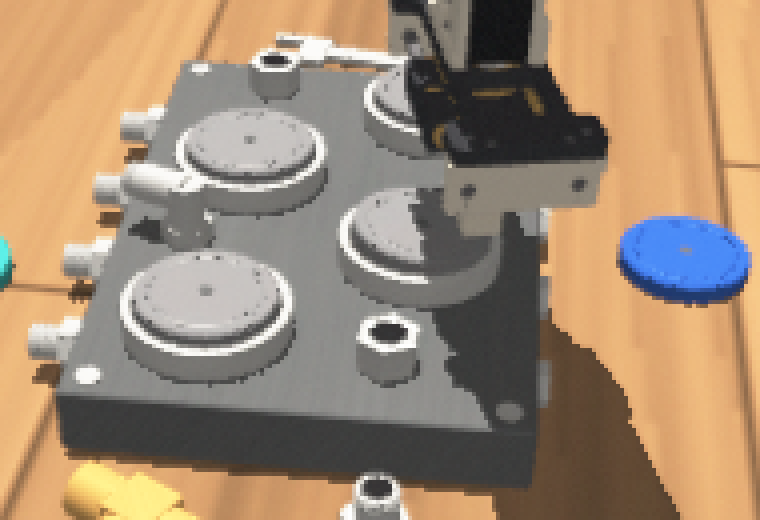

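Cover 3 tips: the tip sank about 2 mm and then met a stop at 13 N, and in the picture the cover at crop (420,240) leans to the finger. I lift, move to its middle and press.

>>> {"op": "jog_arm", "data": {
  "motion": [
    {"dx": -0.005,"dy": 0,"dz": 0,"twist": 0},
    {"dx": -0.012,"dy": 0,"dz": 0,"twist": 0},
    {"dx": -0.012,"dy": -0.016,"dz": 0,"twist": 0},
    {"dx": -0.012,"dy": -0.0325,"dz": -0.001,"twist": 0},
    {"dx": -0.008,"dy": -0.0325,"dz": -0.001,"twist": 0},
    {"dx": -0.006,"dy": -0.0325,"dz": -0.001,"twist": 0},
    {"dx": -0.005,"dy": -0.0325,"dz": -0.001,"twist": 0},
    {"dx": -0.005,"dy": -0.0325,"dz": -0.001,"twist": 0},
    {"dx": -0.005,"dy": -0.0325,"dz": -0.001,"twist": 0}
  ]
}}

```text
t: 6.68
eef_pos: [0.4856, -0.043, 0.0781]
ee_rot: [1.524, 1.57, -2.921]
force: [-0.4, -0.5, 0.4]
width: 0.0009
```

```bash
python3 - <<'E'
from station import arm
from h import *
s=arm.get_state(); print(s["t"],s["eef_pos"],s["force"],rel(s,[*C[3],.0757])[0])
a=arm.grab_frame("side")[:,:,::-1][130:260,200:390]
cv2.imwrite("pics/t4.png",cv2.resize(a,None,fx=4,fy=4,interpolation=3))
E
```

```text
6.6833 [ 0.48562455 -0.04300778  0.07805842] [-0.35176624 -0.48673206  0.374498  ] [ 0.0024 -0.      0.0002]
```

View pics/t4.png

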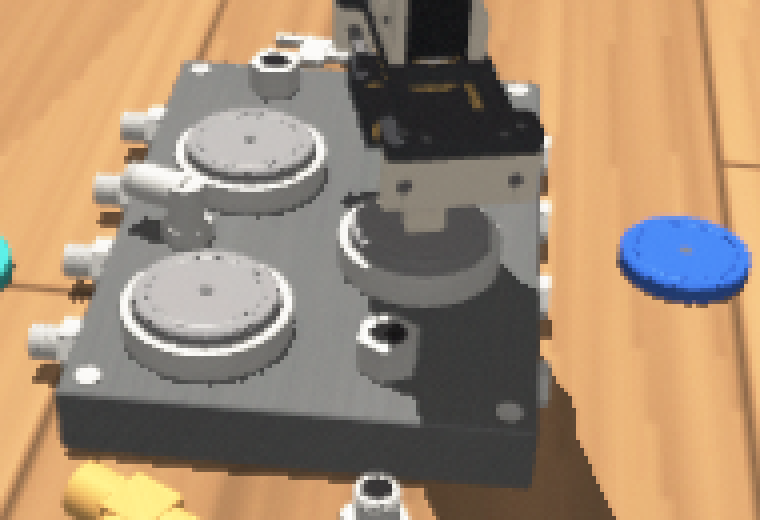

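The cover is level again and the fingertips are over its middle at crop (425,225). Next I touch it to check the height.

>>> {"op": "jog_arm", "data": {
  "motion": [
    {"dx": 0.001,"dy": 0,"dz": 0,"twist": 0},
    {"dx": 0.002,"dy": 0,"dz": 0,"twist": 0},
    {"dx": 0.003,"dy": 0,"dz": 0,"twist": 0},
    {"dx": 0.003,"dy": 0,"dz": 0,"twist": 0},
    {"dx": 0.003,"dy": 0,"dz": 0,"twist": 0}
  ]
}}

```text
t: 7.15
eef_pos: [0.4863, -0.0429, 0.0756]
ee_rot: [-2.029, 1.57, -0.19]
force: [-2.3, -0.3, 6.3]
width: 0.0006
```

>>> {"op": "jog_arm", "data": {
  "motion": [
    {"dx": 0.0005,"dy": 0,"dz": 0,"twist": 0},
    {"dx": 0.001,"dy": 0,"dz": 0,"twist": 0},
    {"dx": 0.0015,"dy": 0,"dz": 0,"twist": 0},
    {"dx": 0.002,"dy": 0,"dz": 0,"twist": 0},
    {"dx": 0.002,"dy": 0,"dz": 0,"twist": 0},
    {"dx": 0.002,"dy": 0,"dz": 0,"twist": 0}
  ]
}}

```text
t: 7.65
eef_pos: [0.4863, -0.0429, 0.0739]
ee_rot: [-1.999, 1.57, -0.16]
force: [-2.7, 0.5, 9.2]
width: 0.0003
```

The stud is giving way, since the tip went from 64.6 to 62.9 mm. I continue to the gasket.

>>> {"op": "jog_arm", "data": {
  "motion": [
    {"dx": 0.0005,"dy": 0,"dz": 0,"twist": 0},
    {"dx": 0.001,"dy": 0,"dz": 0,"twist": 0},
    {"dx": 0.0015,"dy": 0,"dz": 0,"twist": 0},
    {"dx": 0.002,"dy": 0,"dz": 0,"twist": 0},
    {"dx": 0.002,"dy": 0,"dz": 0,"twist": 0},
    {"dx": 0.002,"dy": 0,"dz": 0,"twist": 0}
  ]
}}

```text
t: 8.15
eef_pos: [0.4863, -0.0429, 0.0729]
ee_rot: [-2.079, 1.57, -0.24]
force: [-8.6, 1.1, 23.0]
width: 0.0005
```

>>> {"op": "jog_arm", "data": {
  "motion": [
    {"dx": 0,"dy": 0,"dz": 0,"twist": 0},
    {"dx": 0,"dy": 0,"dz": 0,"twist": 0},
    {"dx": 0,"dy": 0,"dz": 0,"twist": 0},
    {"dx": 0,"dy": 0,"dz": 0,"twist": 0},
    {"dx": 0,"dy": 0,"dz": 0,"twist": 0},
    {"dx": 0,"dy": 0,"dz": 0,"twist": 0}
  ]
}}

```text
t: 8.65
eef_pos: [0.4863, -0.0429, 0.0729]
ee_rot: [-2.049, 1.57, -0.21]
force: [-8.3, 1.7, 23.0]
width: 0.0004
```

```bash
python3 - <<'E'
from station import arm
from h import *
s=arm.get_state(); print(s["t"],s["eef_pos"],s["force"])
a=arm.grab_frame("side")[:,:,::-1][120:290,180:390]
cv2.imwrite("pics/t5.png",cv2.resize(a,None,fx=3.5,fy=3.5,interpolation=3))
a=arm.grab_frame("scene")[:,:,::-1][80:300,80:380]
cv2.imwrite("pics/t6.png",cv2.resize(a,None,fx=2.6,fy=2.6,interpolation=3))
E
```

```text
8.65 [ 0.4863274  -0.04290046  0.07287043] [-8.25318092  1.69862875 22.98058504]
```

View pics/t5.png

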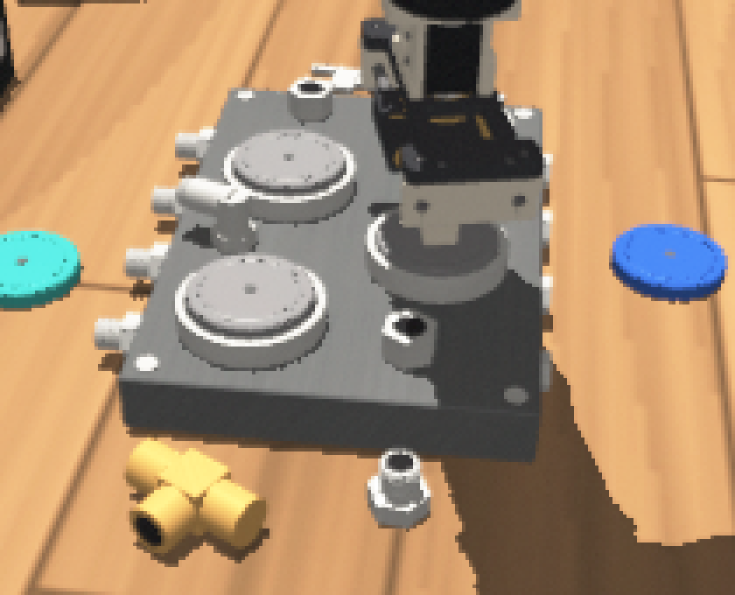

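View pics/t6.png

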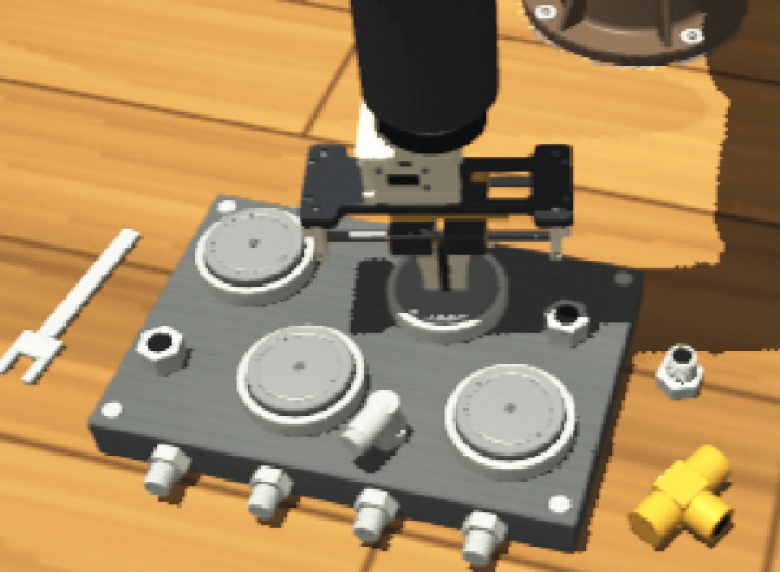

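Cover 3 (side crop (440,235), scene crop (447,285)) now sits lower in its collar and level, with the fingertips on its middle. The fittings, the spanner and the other covers are where they were. The force is steady at 23 N and the tip is at 61.9 mm, so I hand in.

```bash
python3 -c "
from station import arm
print(arm.job_done())"
```

```text
the job is handed in; nothing more can be done
None
```

The unseated cover was **cover_3**. I pushed it home at its middle and handed in with the fingertips still pressing on it.

- **Finding it:** Covers 1 and 2 held firm on their edges at 14 N and 9 N. Cover 3's near edge sank about 2 mm, first giving at only 2 N and then stopping at 13 N. That sinking is how I know it rocked; I did not measure the tilt angle. It fell back level when I let go. I did not test cover 4, because cover 3 had already rocked.
- **Pushing it home:** At its middle, the fingertips went down from about 64.6 mm to 61.9 mm and stopped hard on the gasket.
- **Last checks:** The fingertips held steady at 61.9 mm with 23 N for 0.5 s, which puts the cover's origin at about 50 mm. The pictures show it level and the fittings, spanner and other covers in place. I did not press its edge again after seating.
- **Slips along the way:** My first move call was refused, with no motion, because the rows lacked "twist". I also said I would go to cover 4 after cover 2, but used cover 3's numbers; this did no harm.

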